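Clamp a microscope stage insert with the detented eccentric knob

ROBOT

A 7-joint arm with a two-finger parallel gripper is mounted at the origin on the work surface. World frame = base frame: x ahead of the robot, y to its left, z up, the work surface at z = 0. Lengths are in m, angles in rad, forces in N, time in s.
With the tool pointing down it reaches from about 0.425 to 0.95 m from the base axis. Payload 4.7 kg.
Tool frame: the origin (TCP) lies midway between the tips of the shut fingers; the grasp point (between the pads) lies 19 mm behind it; y points along the fingers, z is the direction in which the jaws open and shut, and the axes are right-handed (so a half turn about y gives the same grasp; the last joint's range is limited). The gripper opens to 85 mm and grips with 20 to 120 N. Pads are 22 mm wide; open, the fingers measure 114 mm over their backs; the gripper's body (76 mm by 85 mm) begins 54 mm behind the grasp point. The pads swing forward as they close: fully open they stand 13 mm farther back than shut.
Start: joints at [-1.211, 0.469, -0.049, 1.532, 0.024, 1.141, -0.082], TCP at [0.256, 0.625, 0.231] pointing down, gripper open.
Joint ranges: [-2.59, 2.59], [-0.33, 1.99], [-1.39, 1.29], [0.1, 2.45], [-1.04, 4.18], [0.21, 1.99], [-2.66, 2.66]. Speed limits (rad/s): [2.57, 2.57, 3.14, 3.14, 3.14, 3.14, 3.14].

INTERFACE

Orientations are given as a unit quaternion [x, y, z, w].
In Python, from station import env gives the robot as it stands.
- The arm moves only by the shell command python3 -m handwheel 'ROWS' [FORCE]. ROWS is JSON, a list of rows, each an object with "twist": the turn, a rotation vector about the tool's x, y, z in rad, a list of three; "offset": the shift along the tool's x, y, z in cm, a list of three; "fingers": the closure, from -1 (fully open) to 1 (shut), so that 0 is half open. A call has 1 to 12 rows; each row shifts and turns the commanded pose from where the row before left it, along the tool's axes as they then stand; what a row does not reach is not made up. A row lasts 1/10 s, in which the tool goes at most 50 mm and 8.59 degrees, less where a joint would pass 70% of its speed; a pose out of reach is approached as far as the arm can. A call with a gripper value outside its range is refused whole. The fingers move at their own pace and stop on an object; FORCE is the grip in N (left out, the last holds). Time passes only in rows, so rows that do not move let the fingers close. It gives the time, the measured TCP pose, the force and the opening at its end, in the units of the state.
- env.state(): the state, without advancing time (a new reading comes with each control period).
- env.get_image(name): name is "side" or "top" or "wrist"; returns (picture, depth): 420x560x3 uint8, blue, green, red; 420x560 float32, m along the optical axis (not along the pixel's ray), 0 where there is no reading.
- env.calibration(name): a dict with "fx", "fy", "cx", "cy" (pixels), "extrinsics" (4x4, takes a point from world to camera coordinates). Camera axes: x right, y down, z forward; pixel columns grow to the right and rows downward; lengths in m; the calibration is good to about 2 mm. A picture is of the moment at which its call begins: read the wrist's pose just before it. calibration takes no time and is no camera call; for the wrist camera it gives the pose at the moment of the call.
- env.close_job(): hands the job in, once; it reports no verdict.
The state is a dict: "t": time; "joint_positions": joint angles; "dq": joint speeds; "joint_torque": joint torques, N m; "ee_pos": TCP position; "ee_rot": TCP orientation; "wrist_force": force on the tool from outside, world axes, zero at the start; "torque": the same for the moment, N m; "width": finger opening in m.
Only numpy, scipy, OpenCV 4.12 (cv2) and the standard library are available. Lean on these libraries where they do the work, as an engineer would, in place of code of your own. Each camera call takes 0.05 s, during which the arm holds its last target.

TASK

Clamp the grey stage insert in the test stand: turn the big aluminium knob clockwise (seen from above) until it clicks past its detent and its eccentric lobe holds the insert pressed against the spring pad, then let go. Leave the insert lying flat in its nest, and do not disturb the lamp module and the two gears.

Things in the scene. Friction and masses are not known exactly. Their poses are not given: they have to be found in the camera images.
- stand: Test stand, fixed: grey base plate 170 (x) by 325 mm (y), 12 mm thick. Origin on the bench under the knob's axis, z up; plate from y = -225 to +100 mm. To -y: the insert's nest between low rails (tops 20 mm above bench), then a spring housing 42 mm high. To +y: a block 44 mm wide, 42 mm high, y = 66 to 96 mm, with the sprung detent roller (42 mm high) that touches the knob's rim at y = 40 mm.
- turn (a joint): Knob angle, rad; grows clockwise seen from above, 0 to 2.05 (hard stops), starts at 0 to 0.3. Light at first (under 0.2 Nm; more as the lobe meets the pad's spring), then up to 0.7 Nm as a nose on its rim lifts the detent roller (from 1.32; crest 1.55). Past the crest it snaps on; past the detent from about 1.78. The lobe points squarely at the insert at 1.90. Elsewhere it stays put.
- bar_mid (a point): On the knob's axis at mid height of its grip bar, 60 mm above the bench. The aluminium knob is a round disc (80 mm across, 30 to 42 mm above the bench) with a straight upright grip bar across it: 120 mm long, 14 mm thick, from 42 to 78 mm above the bench, overhanging the disc 20 mm at both ends. Axes turn with the knob; at joint value 0 they are the stand's.
- bar_head (a point): Middle of the end face of the grip bar that points the same way as the lobe, 60 mm from the axis, 60 mm above the bench. At joint value q the bar's head points 0.329 - q rad from the stand's x axis (counted anticlockwise from above), so squarely to the insert (stand -y) at q = 1.90.
- bar_tail (a point): Middle of the opposite end face of the grip bar, 60 mm from the axis, 60 mm above the bench. It starts on the robot's side of the knob and turns clockwise to the stand's +y side; the bar's long flat sides may be pushed, or the bar pinched from above.
- knob: The turning knob with the eccentric steel disc under it: the disc is 84 mm across, centre 14 mm off the knob's axis, 13 to 27 mm above the bench; its lobe reaches 56 mm from the axis, on the side of the bar's head. Origin on the knob's axis at bench height; axes turn with the knob and are the stand's at joint value 0.
- insert: Grey plastic stage insert, a loose square plate 110 x 110 x 14 mm with a 56 mm round hole, about 0.2 kg, lying flat on the stand between the rails. Origin at the centre of its underside, 12 mm above the bench. It starts with 2 to 8 mm of play before the spring pad; the lobe slides it towards the stand's -y.
- pad: Dark steel spring pad, bar 80 x 12 x 18 mm (13 to 31 mm above the bench) before the spring housing. Its face starts 162 mm from the knob's axis; it yields to the stand's -y by up to 12 mm (2 N preload, 0.8 N per mm). Origin at mid thickness at bench height. Fully clamped, the insert pushes it back about 4 mm.
- lamp: Silver LED lamp module, a finned upright cylinder 76 mm across and 75 mm high, loose; origin at the centre of its underside. A bystander.
- gear_large: Polished steel focus gear lying flat, 90 mm across, 28 mm high with its hub, loose; origin at the centre of its underside. A bystander.
- gear_small: Polished steel focus gear lying flat, 68 mm across, 28 mm high with its hub, loose; origin at the centre of its underside. A bystander.

How it is judged:
By the outcome, as a careful person would: the job done as asked, in the order asked, and still so for the second after the job is handed in, with the robot touching nothing.
It also fails if it takes over 35 s, if anything falls off the work surface, if the arm or the gripper's body presses on something with over 40 N, if the wrist force passes 120 N, or if a joint passes its speed limit or range.

## Working session

There is one attempt and no reset: what is moved stays moved. The work goes in short steps, Python scripts to look and compute and a shell command to move; the robot and the scene stay as the last step left them, time stands still between calls to the robot, and variables do not carry over. Pictures are saved under pics/ and viewed, and the job is handed in when it is done.

```bash
ls; mkdir -p pics; python3 - <<'E'
from station import env
import cv2,numpy as np
s=env.state(); print(s)
for n in("side","top"):
    im,d=env.get_image(n); cv2.imwrite(f"pics/{n}0.png",im); np.save(f"pics/{n}0.npy",d)
    c=env.calibration(n);print(n,c)
E
```

```text
pics
{'t': 0.0, 'joint_positions': array([-1.21089197,  0.46944197, -0.04860146,  1.53371766,  0.02408915,
        1.14097628, -0.08227697]), 'dq': array([-0.00085653,  0.00109933, -0.00161334, -0.00058658, -0.00125014,
       -0.00021194, -0.00155599]), 'joint_torque': array([ 7.28655596e-04, -5.10308862e+01, -4.64790117e-02, -2.37716246e+01,
        1.06973969e-02,  7.49374536e-03,  1.46022603e-05]), 'ee_pos': array([0.25564047, 0.62408006, 0.23025103]), 'ee_rot': array([ 0.69447374, -0.13669237,  0.13646611, -0.6931078 ]), 'wrist_force': array([ 0.60290432, -0.86128617, -0.17902453]), 'torque': array([-0.0019602 ,  0.01912607,  0.02194784]), 'width': 0.0853856026286659}
side {'fx': 461.9395707840616, 'fy': 461.9395707840616, 'cx': 269.11930587109305, 'cy': 202.94349078691792, 'extrinsics': array([[ 0.93896457, -0.3439695 ,  0.00552402, -0.58604236],
       [-0.22875864, -0.636295  , -0.73674837,  0.16876322],
       [ 0.25693387,  0.69051695, -0.67614446,  1.19987547],
       [ 0.        ,  0.        ,  0.        ,  1.        ]])}
top {'fx': 529.3573375541439, 'fy': 529.3573375541439, 'cx': 275.96176380963055, 'cy': 209.4787691141511, 'extrinsics': array([[-0.02431316, -0.99970277, -0.00180178,  0.02507375],
       [-0.98806367,  0.02430425, -0.15211671,  0.62727074],
       [ 0.15211529, -0.00191816, -0.9883609 ,  1.47381369],
       [ 0.        ,  0.        ,  0.        ,  1.        ]])}
```

View pics/top0.png

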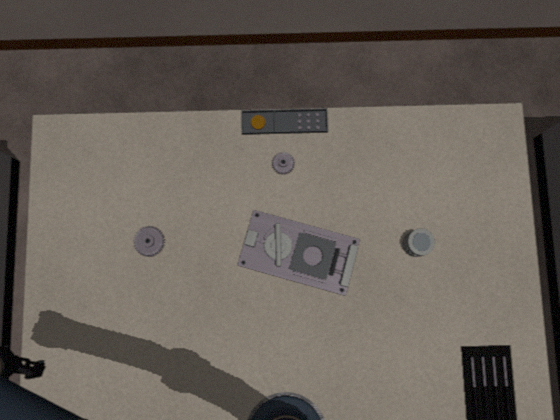

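View pics/side0.png

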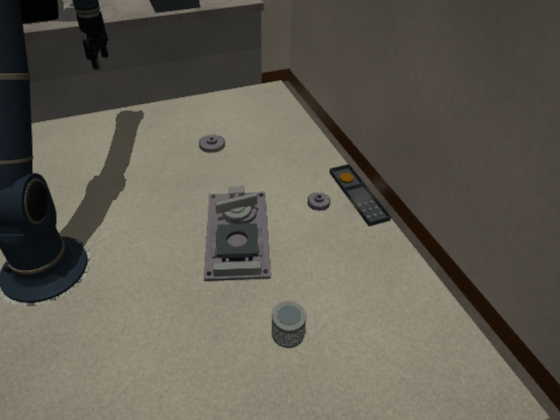

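```bash
cat > h.py <<'E'
import numpy as np,cv2
from station import env
def pts(n,d):
    c=env.calibration(n);v,u=np.indices(d.shape)
    P=np.stack([(u-c['cx'])/c['fx']*d,(v-c['cy'])/c['fy']*d,d],-1)
    E=c['extrinsics'];return (P-E[:3,3])@E[:3,:3]
def measure(n,d,reg):
    W=pts(n,d);u0,u1,v0,v1=reg
    S=W[v0:v1,u0:u1].reshape(-1,3);z=S[:,2]
    def rect(m):
        return cv2.minAreaRect(S[m][:,:2].astype(np.float32)*1000)
    return S,rect
E
python3 - <<'E'
from h import *
d=np.load('pics/top0.npy')
S,rect=measure('top',d,(225,375,195,310));z=S[:,2]
print(np.histogram(z,bins=np.arange(-.01,.1,.005)))
print('plate',rect((z>.007)))
print('bar',rect(z>.06),(z>.06).sum(),S[z>.06].mean(0))
m=(z>.034)&(z<.05);print('42',rect(m),m.sum())
im=cv2.imread('pics/top0.png')[195:310,225:375];cv2.imwrite('pics/top0z.png',cv2.resize(im,None,fx=5,fy=5,interpolation=cv2.INTER_CUBIC))
E
```

```text
(array([ 788, 4567, 4618, 1736, 1830,  822,  579,  714,  274,  284,  475,
        218,   35,    5,    0,    5,   42,  115,   50,    1,    0]), array([-0.01 , -0.005,  0.   ,  0.005,  0.01 ,  0.015,  0.02 ,  0.025,
        0.03 ,  0.035,  0.04 ,  0.045,  0.05 ,  0.055,  0.06 ,  0.065,
        0.07 ,  0.075,  0.08 ,  0.085,  0.09 ,  0.095]))
plate ((509.49859619140625, -57.55619812011719), (438.94561767578125, 332.2254333496094), 88.61822509765625)
bar ((490.40594482421875, 7.723593711853027), (188.216064453125, 13.964550971984863), 0.9490007758140564) 280 [0.49425663 0.00920735 0.43027322]
42 ((505.4024963378906, -51.14031982421875), (317.24114990234375, 119.07886505126953), 73.52288055419922) 1014
```

View pics/top0z.png

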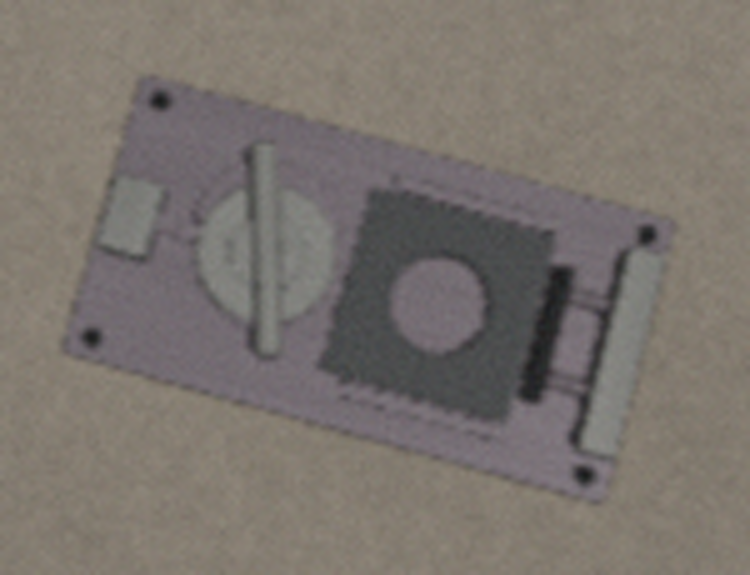

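```bash
cat >> h.py <<'E'
def ray(n,u,v,z,c=None):
    c=c or env.calibration(n);E=c['extrinsics'];R=E[:3,:3];o=-R.T@E[:3,3]
    r=R.T@np.array([(u-c['cx'])/c['fx'],(v-c['cy'])/c['fy'],1]);return o+r*(z-o[2])/r[2]
E
python3 - <<'E'
from h import *
f=lambda x,y,z:ray('top',225+(x+.5)/5-.5,195+(y+.5)/5-.5,z)[:2]
C=np.array([f(*p,.012) for p in[(142,75),(675,222),(605,503),(65,352)]])
L=np.array([[.085,.100],[.085,-.225],[-.085,-.225],[-.085,.100]]) # guess TL: stand +x,+y
print(C)
A=C-C.mean(0);B=L-L.mean(0)
th=np.arctan2((B[:,0]*A[:,1]-B[:,1]*A[:,0]).sum(),(A*B).sum());R=np.array([[np.cos(th),-np.sin(th)],[np.sin(th),np.cos(th)]])
o=C.mean(0)-R@L.mean(0);print('yaw',th,'origin',o,'res',(C-(L@R.T+o))*1000)
h=f(261,143,.078);t=f(266,355,.078);print(h,t,np.linalg.norm(h-t),(h+t)/2,'bar yaw',np.arctan2(*(h-t)[::-1]))
print('q',0.329-(np.arctan2(*(h-t)[::-1])-th))
print('knob c',f(265,256,.042))
d=np.load('pics/top0.npy')
S,rect=measure('top',d,(225,375,195,310));z=S[:,2]
m=(z>.065)&(z<.095);print(rect(m),S[m].mean(0))
from scipy.spatial.transform import Rotation as Ro
s=env.state();print(Ro.from_quat(s['ee_rot']).as_matrix().round(3))
E
```

```text
[[ 0.63453986  0.07724254]
 [ 0.54011213 -0.23218823]
 [ 0.37935444 -0.1841872 ]
 [ 0.47326437  0.12472804]]
yaw -0.29407390308090375 origin [0.52493355 0.00621572] res [[-0.73008823 -0.04272395]
 [-0.95538475  1.57457647]
 [ 0.98898735  0.30048892]
 [ 0.69648562 -1.83234144]]
[0.58407476 0.00838264] [0.4655862  0.00851977] 0.11848863843043647 [0.52483048 0.0084512 ] bar yaw -0.001157334201061082
q 0.03608343112015733
knob c [0.52357649 0.00759146]
((525.7700805664062, 7.927907943725586), (13.970057487487793, 117.30259704589844), 88.97270965576172) [0.52509965 0.00812509 0.07739078]
[[ 0.925 -0.001  0.379]
 [-0.379 -0.002  0.925]
 [ 0.    -1.    -0.002]]
```

```bash
python3 -m handwheel '[{"twist":[0,0,0],"offset":[3,0,-2.9],"fingers":-1},{"twist":[0,0,0],"offset":[3,0,-2.9],"fingers":-1},{"twist":[0,0,0],"offset":[3,0,-2.9],"fingers":-1},{"twist":[0,0,0],"offset":[3,0,-2.9],"fingers":-1},{"twist":[0,0,0],"offset":[3,0,-2.9],"fingers":-1},{"twist":[0,0,0],"offset":[3,0,-2.9],"fingers":-1},{"twist":[0,0,0],"offset":[3,0,-2.9],"fingers":-1},{"twist":[0,0,0],"offset":[3,0,-2.9],"fingers":-1},{"twist":[0,0,0],"offset":[3,0,-2.9],"fingers":-1},{"twist":[0,0,0],"offset":[3,0,-2.9],"fingers":-1},{"twist":[0,0,0],"offset":[3,0,-2.9],"fingers":-1},{"twist":[0,0,0],"offset":[3,0,-2.9],"fingers":-1}]'
cat > rel.py <<'E'
import sys
from h import *
from scipy.spatial.transform import Rotation as Ro
tx,ty,tz,jy=map(float,sys.argv[1:5])
s=env.state();R=Ro.from_quat(s['ee_rot']).as_matrix()
print('t',s['t'],'pos',s['ee_pos'].round(4),'F',s['wrist_force'].round(1),'T',s['torque'].round(2),'w',round(s['width'],4),'q',s['joint_positions'].round(2))
print(R.round(3).tolist())
yaw=np.arctan2(R[1,2],R[0,2]);print('jaw yaw',yaw,'twist y',-(jy-yaw),'offset cm',(R.T@(np.array([tx,ty,tz])-s['ee_pos'])*100).round(2))
E
python3 rel.py .525 .0075 .2 1.5708
```

```text
t: 1.3
ee_pos: [0.4572, 0.1644, 0.2312]
ee_rot: [-0.694, 0.137, -0.136, 0.694]
wrist_force: [0.8, 0.0, -0.9]
width: 0.0855
t 1.3 pos [0.4572 0.1644 0.2312] F [ 0.8  0.  -0.9] T [ 0.04 -0.04 -0.01] w 0.0855 q [-0.59  0.16  0.17  1.98 -0.03  1.01  0.78]
[[0.925, -0.0, 0.379], [-0.379, 0.0, 0.925], [-0.0, -1.0, -0.0]]
jaw yaw 1.1820922396256763 twist y -0.38870776037432364 offset cm [ 12.22   3.11 -11.95]
```

```bash
python3 -m handwheel '[{"twist":[0,0,0],"offset":[3.05,0,-3],"fingers":-1},{"twist":[0,0,0],"offset":[3.05,0,-3],"fingers":-1},{"twist":[0,0,0],"offset":[3.05,0,-3],"fingers":-1},{"twist":[0,0,0],"offset":[3.05,0,-2.95],"fingers":-1},{"twist":[0,-0.13,0],"offset":[0,0,0],"fingers":-1},{"twist":[0,-0.13,0],"offset":[0,0,0],"fingers":-1},{"twist":[0,-0.129,0],"offset":[0,0,0],"fingers":-1},{"twist":[0,0,0],"offset":[0,1,0],"fingers":-1},{"twist":[0,0,0],"offset":[0,0,0],"fingers":-1}]'
python3 rel.py .525 .0075 .2 1.5708
python3 - <<'E'
from h import *
c=env.calibration('wrist');im,d=env.get_image('wrist');cv2.imwrite('pics/w1.png',im);np.save('pics/w1.npy',d)
import pickle;pickle.dump(c,open('pics/w1.pkl','wb'))
E
```

```text
t: 2.2
ee_pos: [0.5234, 0.0093, 0.2195]
ee_rot: [0.707, -0.002, -0.0, -0.707]
wrist_force: [0.0, 0.1, 0.4]
width: 0.0854
t 2.2 pos [0.5234 0.0093 0.2195] F [0.  0.1 0.4] T [-0.02  0.03 -0.02] w 0.0854 q [-0.3   0.23  0.24  1.91 -0.06  1.    1.54]
[[1.0, -0.003, 0.002], [-0.002, -0.0, 1.0], [-0.003, -1.0, -0.0]]
jaw yaw 1.5683173508993151 twist y -0.002482649100684853 offset cm [ 0.17  1.95 -0.17]
```

View pics/w1.png

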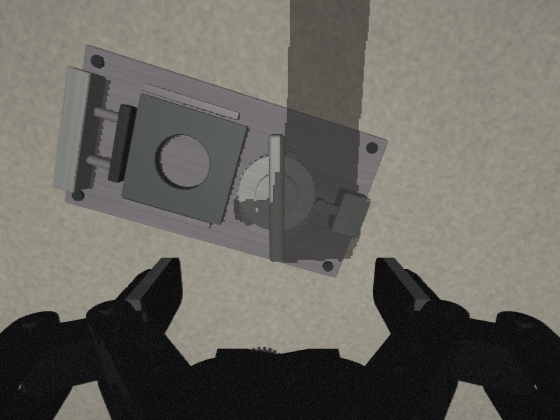

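```bash
python3 - <<'E'
from h import *
import pickle
c=pickle.load(open('pics/w1.pkl','rb'))
im=cv2.imread('pics/w1.png');cv2.imwrite('pics/w1z.png',cv2.resize(im[110:290,210:400],None,fx=3.2,fy=3.2,interpolation=cv2.INTER_CUBIC))
t=ray('w',277,136,.078,c);h=ray('w',277,261,.078,c);print(t,h,np.linalg.norm(h-t),(h+t)/2)
P=[ray('w',u,v,.012,c)[:2] for u,v in((388,138),(86,45),(65,203),(337,277))];print(np.round(P,4))
d=np.load('pics/w1.npy');v,u=np.indices(d.shape);E=c['extrinsics']
W=(np.stack([(u-c['cx'])/c['fx']*d,(v-c['cy'])/c['fy']*d,d],-1)-E[:3,3])@E[:3,:3]
S=W[120:280,240:320].reshape(-1,3);m=(S[:,2]>.07)&(S[:,2]<.085);print(m.sum(),cv2.minAreaRect((S[m][:,:2]*1000).astype(np.float32)),S[m].mean(0))
E
```

```text
[0.46749814 0.00881166 0.078     ] [0.584567   0.00846288 0.078     ] 0.11706938302270599 [0.52603257 0.00863727 0.078     ]
[[ 0.4722  0.1275]
 [ 0.3808 -0.1813]
 [ 0.5427 -0.2302]
 [ 0.6349  0.0803]]
1908 ((525.8709716796875, 8.109330177307129), (13.735459327697754, 118.39347076416016), 89.47115325927734) [0.52184597 0.00804673 0.077632  ]
```

View pics/w1z.png

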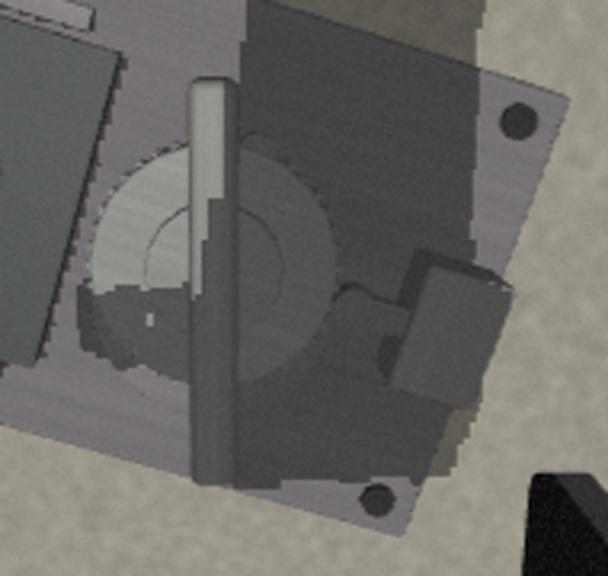

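```bash
python3 -m handwheel '[{"twist":[0,0,0],"offset":[0.2,3,-0.13],"fingers":-0.2},{"twist":[0,0,0],"offset":[0,3,0],"fingers":-0.2},{"twist":[0,0,0],"offset":[0,3,0],"fingers":-0.2},{"twist":[0,0,0],"offset":[0,2,0],"fingers":-0.2},{"twist":[0,0,0],"offset":[0,2,0],"fingers":-0.2},{"twist":[0,0,0],"offset":[0,0,0],"fingers":-0.2}]' 20
python3 rel.py .5255 .008 .051 1.5708
```

```text
t: 2.85
ee_pos: [0.5245, 0.0081, 0.0888]
ee_rot: [0.707, -0.002, -0.002, -0.707]
wrist_force: [-0.5, -0.2, 0.3]
width: 0.0513
t 2.85 pos [0.5245 0.0081 0.0888] F [-0.5 -0.2  0.3] T [ 0.02  0.04 -0.04] w 0.0513 q [-0.26  0.41  0.21  2.03 -0.12  0.72  1.59]
[[1.0, -0.006, 0.001], [-0.001, -0.001, 1.0], [-0.006, -1.0, -0.001]]
jaw yaw 1.5700046371551482 twist y -0.0007953628448518213 offset cm [ 0.12  3.78 -0.01]
```

```bash
python3 -m handwheel '[{"twist":[0,0,0],"offset":[0.1,1.9,0],"fingers":-0.2},{"twist":[0,0,0],"offset":[0,1.8,0],"fingers":-0.2},{"twist":[0,0,0],"offset":[0,0,0],"fingers":-0.2},{"twist":[0,0,0],"offset":[0,0,0],"fingers":0.5},{"twist":[0,0,0],"offset":[0,0,0],"fingers":1},{"twist":[0,0,0],"offset":[0,0,0],"fingers":1},{"twist":[0,0,0],"offset":[0,0,0],"fingers":1},{"twist":[0,0,0],"offset":[0,0,0],"fingers":1},{"twist":[0,0,0],"offset":[0,0,0],"fingers":1}]' 20
python3 rel.py .5255 .008 .051 1.5708
```

```text
t: 3.75
ee_pos: [0.5286, 0.0082, 0.0556]
ee_rot: [-0.707, -0.001, -0.001, 0.707]
wrist_force: [-1.2, 0.6, 6.1]
width: 0.0134
t 3.75 pos [0.5286 0.0082 0.0556] F [-1.2  0.6  6.1] T [-0.02  0.19 -0.  ] w 0.0134 q [-0.25  0.46  0.19  2.05 -0.14  0.64  1.61]
[[1.0, 0.002, 0.0], [-0.0, 0.001, 1.0], [0.002, -1.0, 0.001]]
jaw yaw 1.5707559528105077 twist y -4.404718949224673e-05 offset cm [-0.31  0.46 -0.02]
```

```bash
python3 -m handwheel '[{"twist":[0,0,0],"offset":[-0.2,0,0],"fingers":1},{"twist":[0,0,0],"offset":[0,0,0],"fingers":1},{"twist":[0,0,0],"offset":[0,0,0],"fingers":1}]' 90
python3 rel.py .5255 .008 .051 1.5708
python3 -m handwheel '[{"twist":[0,0.08,0],"offset":[0,0,0],"fingers":1},{"twist":[0,0.08,0],"offset":[0,0,0],"fingers":1},{"twist":[0,0.08,0],"offset":[0,0,0],"fingers":1},{"twist":[0,0.08,0],"offset":[0,0,0],"fingers":1}]'
python3 rel.py .5255 .008 .051 1.5708
```

```text
t: 4.05
ee_pos: [0.5285, 0.0081, 0.0558]
ee_rot: [-0.707, -0.002, -0.002, 0.707]
wrist_force: [4.6, 0.2, 6.8]
width: 0.0119
t 4.05 pos [0.5285 0.0081 0.0558] F [4.6 0.2 6.8] T [-0.   -0.84 -0.03] w 0.0119 q [-0.25  0.46  0.19  2.05 -0.14  0.64  1.61]
[[1.0, 0.006, -0.0], [0.0, 0.0, 1.0], [0.006, -1.0, 0.0]]
jaw yaw 1.570807459088595 twist y 7.459088595007657e-06 offset cm [-0.3   0.48 -0.02]
t: 4.45
ee_pos: [0.5285, 0.0075, 0.0558]
ee_rot: [-0.698, 0.112, -0.116, 0.698]
wrist_force: [4.6, -1.8, 6.5]
width: 0.0121
t 4.45 pos [0.5285 0.0075 0.0558] F [ 4.6 -1.8  6.5] T [-0.31 -0.72  0.03] w 0.0121 q [-0.32  0.47  0.28  2.05 -0.21  0.64  1.35]
[[0.948, 0.006, 0.317], [-0.317, -0.0, 0.948], [0.006, -1.0, 0.002]]
jaw yaw 1.2477476484766026 twist y -0.3230523515233974 offset cm [-0.3   0.48 -0.05]
```

```bash
python3 -m handwheel '[{"twist":[0,0.08,0],"offset":[0,0,0],"fingers":1},{"twist":[0,0.08,0],"offset":[0,0,0],"fingers":1},{"twist":[0,0.08,0],"offset":[0,0,0],"fingers":1},{"twist":[0,0.08,0],"offset":[0,0,0],"fingers":1},{"twist":[0,0.08,0],"offset":[0,0,0],"fingers":1},{"twist":[0,0.08,0],"offset":[0,0,0],"fingers":1},{"twist":[0,0.08,0],"offset":[0,0,0],"fingers":1},{"twist":[0,0.08,0],"offset":[0,0,0],"fingers":1}]'
python3 rel.py .5255 .008 .051 -0.294
python3 - <<'E'
from h import *
im,d=env.get_image('top');cv2.imwrite('pics/t2.png',cv2.resize(im[195:310,225:375],None,fx=5,fy=5,interpolation=cv2.INTER_CUBIC))
E
```

```text
t: 5.25
ee_pos: [0.5277, 0.0066, 0.0558]
ee_rot: [-0.626, 0.326, -0.329, 0.627]
wrist_force: [2.1, -2.6, 8.6]
width: 0.0118
t 5.25 pos [0.5277 0.0066 0.0558] F [ 2.1 -2.6  8.6] T [-0.69 -0.41  0.11] w 0.0118 q [-0.45  0.49  0.45  2.06 -0.34  0.66  0.84]
[[0.571, 0.004, 0.821], [-0.821, -0.001, 0.571], [0.003, -1.0, 0.003]]
jaw yaw 0.6072815320610249 twist y 0.9012815320610248 offset cm [-0.25  0.48 -0.1 ]
```

View pics/t2.png

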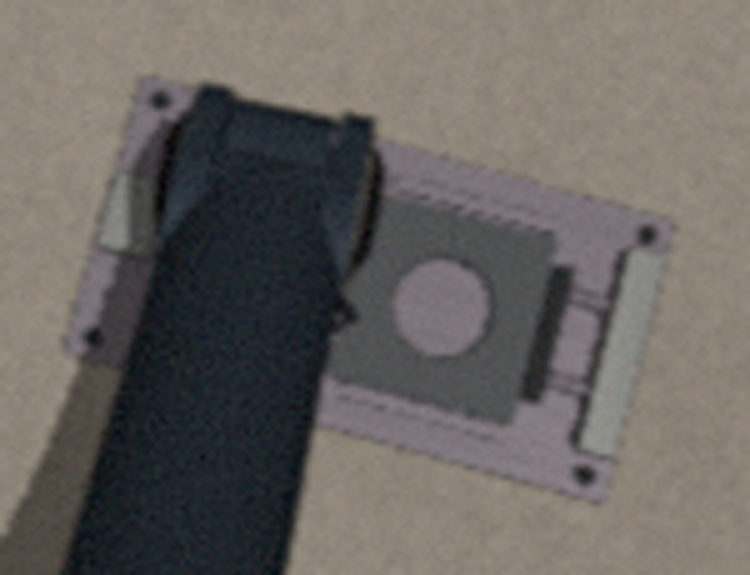

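```bash
python3 -m handwheel '[{"twist":[0,0.08,0],"offset":[0,0,0],"fingers":1},{"twist":[0,0.08,0],"offset":[0,0,0],"fingers":1},{"twist":[0,0.08,0],"offset":[0,0,0],"fingers":1},{"twist":[0,0.08,0],"offset":[0,0,0],"fingers":1},{"twist":[0,0.08,0],"offset":[0,0,0],"fingers":1}]' 110
python3 rel.py .5255 .008 .051 -0.294
python3 -m handwheel '[{"twist":[0,0.06,0],"offset":[0,0,0],"fingers":1},{"twist":[0,0.06,0],"offset":[0,0,0],"fingers":1},{"twist":[0,0.06,0],"offset":[0,0,0],"fingers":1}]'
python3 rel.py .5255 .008 .051 -0.294
```

```text
t: 5.8
ee_pos: [0.5269, 0.0063, 0.0558]
ee_rot: [0.55, -0.443, 0.445, -0.55]
wrist_force: [-0.2, -4.2, 12.5]
width: 0.0118
t 5.8 pos [0.5269 0.0063 0.0558] F [-0.2 -4.2 12.5] T [-0.8   0.04  1.73] w 0.0118 q [-0.53  0.51  0.56  2.07 -0.43  0.68  0.53]
[[0.21, 0.002, 0.978], [-0.978, -0.002, 0.21], [0.003, -1.0, 0.002]]
jaw yaw 0.2118409198987988 twist y 0.5058409198987988 offset cm [-0.2   0.48 -0.1 ]
t: 6.1
ee_pos: [0.5267, 0.0062, 0.0558]
ee_rot: [0.508, -0.491, 0.493, -0.508]
wrist_force: [-0.9, -3.8, 13.1]
width: 0.0119
t 6.1 pos [0.5267 0.0062 0.0558] F [-0.9 -3.8 13.1] T [-0.85  0.14  0.8 ] w 0.0119 q [-0.56  0.52  0.61  2.07 -0.47  0.69  0.39]
[[0.032, 0.002, 0.999], [-0.999, -0.002, 0.032], [0.002, -1.0, 0.002]]
jaw yaw 0.03195194948783678 twist y 0.3259519494878368 offset cm [-0.19  0.48 -0.11]
```

```bash
python3 -m handwheel '[{"twist":[0,0.06,0],"offset":[0,0,0],"fingers":1},{"twist":[0,0.06,0],"offset":[0,0,0],"fingers":1}]'
python3 rel.py .5255 .008 .051 -0.294
python3 -m handwheel '[{"twist":[0,0.06,0],"offset":[0,0,0],"fingers":1},{"twist":[0,0.06,0],"offset":[0,0,0],"fingers":1},{"twist":[0,0.06,0],"offset":[0,0,0],"fingers":1},{"twist":[0,0.02,0],"offset":[0,0,0],"fingers":1},{"twist":[0,0,0],"offset":[0,0,0],"fingers":1}]'
python3 rel.py .5255 .008 .051 -0.294
```

```text
t: 6.3
ee_pos: [0.5264, 0.0062, 0.0558]
ee_rot: [0.477, -0.521, 0.523, -0.477]
wrist_force: [-0.6, -4.1, 13.9]
width: 0.0119
t 6.3 pos [0.5264 0.0062 0.0558] F [-0.6 -4.1 13.9] T [-0.8   0.29  0.4 ] w 0.0119 q [-0.59  0.53  0.64  2.07 -0.49  0.69  0.29]
[[-0.09, 0.002, 0.996], [-0.996, -0.001, -0.09], [0.001, -1.0, 0.002]]
jaw yaw -0.09057490806870937 twist y 0.2034250919312906 offset cm [-0.17  0.48 -0.11]
t: 6.8
ee_pos: [0.526, 0.0063, 0.0558]
ee_rot: [0.422, -0.567, 0.567, -0.423]
wrist_force: [-1.7, -3.6, 14.3]
width: 0.012
t 6.8 pos [0.526  0.0063 0.0558] F [-1.7 -3.6 14.3] T [-0.67  0.44  0.09] w 0.012 q [-0.62  0.55  0.7   2.07 -0.54  0.71  0.13]
[[-0.286, 0.001, 0.958], [-0.958, -0.001, -0.286], [0.001, -1.0, 0.001]]
jaw yaw -0.28989730885491577 twist y 0.004102691145084214 offset cm [-0.15  0.48 -0.1 ]
```

```bash
python3 -m handwheel '[{"twist":[0,0,0],"offset":[0,-0.2,0],"fingers":1},{"twist":[0,0,0],"offset":[0,-0.2,0],"fingers":1},{"twist":[0,0,0],"offset":[0,0,0],"fingers":1},{"twist":[0,0,0],"offset":[0,0,0],"fingers":1}]' 30
python3 rel.py .5255 .008 .051 -0.294
python3 -m handwheel '[{"twist":[0,0,0],"offset":[0,0,0],"fingers":0.3},{"twist":[0,0,0],"offset":[0,0,0],"fingers":0},{"twist":[0,0,0],"offset":[0,0,0],"fingers":-0.2},{"twist":[0,0,0],"offset":[0,0,0],"fingers":-0.2},{"twist":[0,0,0],"offset":[0,0,0],"fingers":-0.2},{"twist":[0,0,0],"offset":[0,-1,0],"fingers":-0.2},{"twist":[0,0,0],"offset":[0,-2,0],"fingers":-0.2},{"twist":[0,0,0],"offset":[0,-3,0],"fingers":-0.2},{"twist":[0,0,0],"offset":[0,-4,0],"fingers":-0.2},{"twist":[0,0,0],"offset":[0,-4,0],"fingers":-0.2}]'
python3 rel.py .5255 .008 .051 -0.294
```

```text
t: 7.2
ee_pos: [0.5259, 0.0063, 0.056]
ee_rot: [0.423, -0.565, 0.569, -0.422]
wrist_force: [10.2, -5.3, -23.5]
width: 0.0117
t 7.2 pos [0.5259 0.0063 0.056 ] F [ 10.2  -5.3 -23.5] T [-1.   -2.11  0.12] w 0.0117 q [-0.63  0.55  0.7   2.07 -0.53  0.71  0.13]
[[-0.285, 0.001, 0.958], [-0.958, -0.005, -0.285], [0.005, -1.0, 0.003]]
jaw yaw -0.2893607516781596 twist y 0.004639248321840372 offset cm [-0.16  0.5  -0.09]
t: 8.2
ee_pos: [0.5252, 0.0077, 0.2001]
ee_rot: [-0.423, 0.567, -0.567, 0.422]
wrist_force: [0.5, 0.3, -0.3]
width: 0.051
t 8.2 pos [0.5252 0.0077 0.2001] F [ 0.5  0.3 -0.3] T [ 0.12 -0.06 -0.03] w 0.051 q [-0.79  0.34  0.88  1.96 -0.31  0.99 -0.06]
[[-0.286, -0.001, 0.958], [-0.958, -0.0, -0.286], [0.0, -1.0, -0.0]]
jaw yaw -0.2897130095946966 twist y 0.0042869904053033925 offset cm [-0.04 14.91  0.03]
```

Released and up; now look.

```bash
python3 - <<'E'
from h import *
import pickle
c=env.calibration('wrist');im,d=env.get_image('wrist');cv2.imwrite('pics/w3.png',im)
E=c['extrinsics'];v,u=np.indices(d.shape)
W=(np.stack([(u-c['cx'])/c['fx']*d,(v-c['cy'])/c['fy']*d,d],-1)-E[:3,3])@E[:3,:3]
r=np.hypot(W[...,0]-.5255,W[...,1]-.008)
m=(W[...,2]>.07)&(W[...,2]<.086)&(r<.09)&(d>0)
S=W[m];print(m.sum(),cv2.minAreaRect((S[:,:2]*1000).astype(np.float32)))
x=S[:,:2]-S[:,:2].mean(0);w=np.linalg.svd(x,full_matrices=0)[2][0];a=np.arctan2(*w[::-1]);a=a-np.pi if a>0 else a
print('bar yaw',a,'q',0.329-(a+.294))
i2,d2=env.get_image('side');cv2.imwrite('pics/s3.png',cv2.resize(i2[170:300,180:300],None,fx=4,fy=4,interpolation=cv2.INTER_CUBIC))
# heights along stand -y
ex=np.array([np.cos(-.294),np.sin(-.294)]);ey=np.array([-ex[1],ex[0]])
L=W[...,:2]-[.5255,.008];X=L@ex;Y=L@ey;
for x0 in(-.04,0.035):
    for y in np.arange(-.185,-.04,.006):
        mm=(abs(X-x0)<.006)&(abs(Y-y)<.003)&(d>0)
        print(round(y,3),mm.sum(),np.median(W[...,2][mm]).round(4) if mm.any() else None,end=' | ')
    print()
E
```

```text
2199 ((526.3255615234375, 8.164630889892578), (118.66837310791016, 13.984879493713379), 74.84049224853516)
bar yaw -1.8349445789351908 q 1.8699445789351907
-0.185 17 0.0119 | -0.179 18 0.0119 | -0.173 23 0.0311 | -0.167 48 0.0279 | -0.161 48 0.026 | -0.155 50 0.0259 | -0.149 51 0.0258 | -0.143 51 0.026 | -0.137 50 0.0258 | -0.131 51 0.0259 | -0.125 52 0.026 | -0.119 50 0.0258 | -0.113 55 0.0259 | -0.107 52 0.026 | -0.101 54 0.0261 | -0.095 56 0.026 | -0.089 60 0.0258 | -0.083 56 0.0261 | -0.077 61 0.0259 | -0.071 55 0.0259 | -0.065 54 0.0259 | -0.059 90 0.0256 | -0.053 78 0.0122 | -0.047 55 0.0122 | -0.041 54 0.0121 | 
-0.185 4 0.0253 | -0.179 9 0.0301 | -0.173 42 0.0308 | -0.167 81 0.0286 | -0.161 48 0.0258 | -0.155 47 0.026 | -0.149 49 0.0256 | -0.143 46 0.0258 | -0.137 51 0.026 | -0.131 55 0.0258 | -0.125 51 0.026 | -0.119 55 0.0259 | -0.113 54 0.0258 | -0.107 52 0.0259 | -0.101 56 0.0258 | -0.095 55 0.0258 | -0.089 55 0.0257 | -0.083 55 0.0258 | -0.077 58 0.0259 | -0.071 62 0.026 | -0.065 59 0.0256 | -0.059 62 0.0258 | -0.053 104 0.0131 | -0.047 38 0.0119 | -0.041 35 0.0265 |
```

View pics/w3.png

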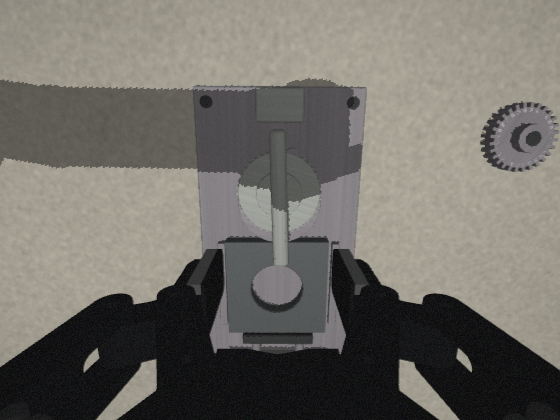

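View pics/s3.png

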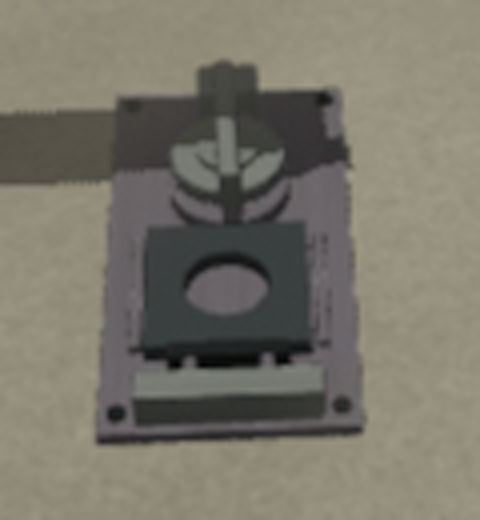

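```bash
python3 - <<'E'
from h import *
im,d=env.get_image('top');a=cv2.imread('pics/top0.png')
for n,(u,v) in dict(lamp=(419,242),large=(149,241),small=(283,163)).items():
    s=np.s_[v-22:v+22,u-22:u+22];p=cv2.phaseCorrelate(cv2.cvtColor(a[s],6).astype(float),cv2.cvtColor(im[s],6).astype(float));print(n,p)
s=env.state();print(s['t'],s['wrist_force'])
env.close_job()
E
```

```text
lamp ((0.5310812224212107, 0.5308383092968896), 1.0318224937252056)
large ((0.48068568813615187, 0.4185519338786783), 1.0619197175668484)
small ((0.4588250858934657, 0.4076989847526171), 1.0377785261366863)
8.35 [-0.47653372 -0.67543879  0.00085725]
the job is handed in; nothing more can be done
```

I clamped the insert and handed the job in at about 8.4 s. I pinched the knob's grip bar from above at its middle, turned it about 1.86 rad clockwise, let go and lifted the open gripper clear.

**Checks after letting go:**
- **Knob:** the bar's angle gives a joint value of about 1.87, give or take 0.03. That is past the 1.78 detent limit but slightly short of the 1.90 where the lobe points squarely at the insert. I did not nudge it further.
- **Insert:** its top is level at 26 mm wherever I sampled it, so it lies flat in its nest. Its far edge is about 166 mm from the knob's axis, which means the pad has been pushed back about 4 mm, as expected for a full clamp.
- **Forces:** the wrist force was under 1 N at the end. The highest I read was about 26 N, when I raised the arm slightly before letting go.
- **Bystanders:** before and after top pictures of the lamp and both gears differ by about the same 0.4–0.5 pixel in each direction. I take that as the comparison method's offset, so they look unmoved.

**Disagreements:** while gripping, the tool sat about 4 mm higher and 3 mm further along the bar than commanded. The moment about the knob's axis also briefly read 1.7 Nm, above the 0.7 Nm stated. Neither affected the result.

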